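# Level the tilting drill table and load the pine blank from the sloped bin

### The job

Turn the black knob of the yellow tilting drill table until the table sits level; use the knob, do not force the table over with the gripper. Then pick the pale pine blank out of the sloped blue bin and lay it lengthwise on the table, square to the steel stop, with one end touching the stop and centred on it, and let go, leaving the table level. Leave the aluminium bar and the red sanding block in their compartments, and do not disturb the rasp, hammer or glue bottle.

Things in the scene. Friction and masses are not known exactly. Their poses are not given: they have to be found in the camera images.
- bin: Blue open bin fixed to the bench, 180 (x) x 335 (y) x 45 mm deep, tipped 0.17 rad about its y: its floor rises towards +x. Three compartments at y = -110, 0, +110 mm, each 108 mm wide, 170 mm long; walls and floor 5 mm. Body axes are not tipped; origin on the bench under its centre, inner floor there 24 mm up. Which part lies in which compartment varies.
- blank: Pale pine blank, 120 (its x) x 40 x 40 mm, about 0.11 kg, lying on the bin's sloped floor with its length up the slope. Origin at the centre of its underside, z square to that face.
- blank_center (a point): The middle of the pine blank (20 mm above its underside); axes as the blank.
- alu_bar: Aluminium bar, 110 x 40 x 30 mm, in another compartment. Stays there. Origin at the centre of its underside.
- sanding_block: Red sanding block with a black rubber top, 115 x 45 x 34 mm, in another compartment. Stays there. Origin at the centre of its underside.
- fixture: Dark cast base of the tilting drill table, fixed to the bench, 270 x 120 x 20 mm. Origin on the bench; the tilting plate's centre is 50 mm towards +x of it and 60 mm up, the knob 90 mm towards -x of it.
- drill_table (a joint): Tilt of the yellow-edged plate (170 x 170 x 10 mm, grey top, four dark slots) about the fixture's x axis through the plate's centre, rad: 0 = level, positive = +y side high. 1 rad of knob moves it 0.2 rad; clockwise (from above) lowers the +y side. Its level top face is 65 mm above the bench.
- stop_face (a point): On the plate's top face, at the foot of the middle of the steel stop's face (stop: bar 60 mm wide in y, 12 mm thick, 22 mm high, at the plate's far edge, 73 mm from the plate's centre). x points into the stop, away from the robot, z up from the plate; it tilts with the plate.
- tilt_knob (a joint): Turn of the black knob, rad, growing clockwise seen from above, range 0 to 2.6; the table is level near 1.4. Stiff: about 0.17 N m.
- tilt_knob_grip (a point): On the knob's axis at the height to grip it. The knob is 60 mm across with an upright bar grip along this point's x axis (it turns with the knob), 57 mm long, 14 mm thick, 32 mm tall; its top is 7 mm above this point, the knob's round disc 23 mm below it.
- rasp: Rasp with red round handle, 250 mm long, 30 mm thick. Bystander. Origin under the joint of handle and blade.
- hammer: Hammer lying on the bench, bystander. Origin on the bench under it.
- glue: White glue bottle, 64 mm diameter, 160 mm tall, bystander. Origin at the centre of its base.
Mind the look-alikes: they are no part of the job. Leave any green, orange or pink look-alike of the blank alone.

How it is judged (in metres and radians):
On the way, in this order (a step that is already met when the one before it is completed fails the run):
1. the drill table is brought level (within 2 degrees) before the blank is laid on it (value of joint drill_table between -0.035 and 0.035 rad and distance between blank_center and stop_face above 0.12 m), for 0.2 s.
2. the blank lies on the level table with its end against the stop (value of joint drill_table between -0.035 and 0.035 rad and x of blank_center in the frame of stop_face between -0.067 and -0.057 m and y of blank_center in the frame of stop_face between -0.018 and 0.018 m and z of blank_center in the frame of stop_face between 0.016 and 0.024 m and angle between the x axis of blank_center and the x axis of stop_face, either way round below 0.1 rad), for 0.2 s.
At the end, for the whole second after the job is handed in: Table level within 0.035 rad; blank at rest, released, lying on the plate (centre 16 to 24 mm above the plate's face), its end within 7 mm of the stop's face, its middle line within 18 mm of the stop's middle, square within 0.1 rad (all of step 2 and linear speed of blank below 0.02 m/s and contact force between the fingers and blank below 0.1 N); the robot touches nothing.
It fails at once if the gripper pushes the tilting table's plate itself with more than 10 N (contact force between the arm and drill_table above 10 N).
It fails at once if the aluminium bar or the sanding block is moved more than 40 mm (distance of any of alu_bar, sanding_block from where it was at the start of the episode above 0.04 m).
It fails at once if the rasp, hammer or glue bottle is moved more than 40 mm (distance of any of rasp, hammer, glue from where it was at the start of the episode above 0.04 m).
It also fails if it takes over 59 s, if anything falls off the work surface, if the arm or the gripper's body presses on something with over 40 N, if the wrist force passes 120 N, or if a joint passes its speed limit or range.

### The arm

A 6-joint arm with a two-finger parallel gripper is mounted at the origin on the work surface. World frame = base frame: x ahead of the robot, y to its left, z up, the work surface at z = 0. Lengths are in m, angles in degrees, forces in N, time in s.
With the tool pointing down it reaches from about 0.25 to 0.725 m from the base axis. Payload 9.7 kg.
Tool frame: the origin (TCP) lies at the very end of the fingers, on their centre line; the grasp point (between the pads) lies 19 mm behind it (bot.hold_point_z is the distance from the TCP to the grasp point, in m); z points along the fingers, y is the line along which they close (so a half turn about z gives the same grasp; the last joint's range is limited). The gripper opens to 85 mm and grips with 20 to 120 N. Pads are 22 mm wide; open, the fingers measure 114 mm over their backs; the gripper's body (76 mm by 85 mm) begins 54 mm behind the grasp point. The pads swing forward as they close: fully open they stand 13 mm farther back than shut.
Start: joints at [67.265, 4.979, 10.078, 95.1, 0, 90], TCP at [0.213, 0.507, 0.231] pointing down, gripper open.
Joint ranges: [-179.16, 179.16], [-48.56, 103.87], [-65.8, 70.77], [-126.05, 130.52], [-82.76, 87.17], [-180, 180]. Speed limits (degrees/s): [127.2, 127.2, 147.25, 180, 180, 180].

### API

Orientations are given as [roll, pitch, yaw] about the fixed x, y, z axes, in that order (R = Rz(yaw) Ry(pitch) Rx(roll)).
In Python, from workcell import bot gives the robot as it stands.
- The arm moves only by the tool play_rows, never from a script. Its argument "targets" is a list of rows, each an object with "grip": the closure in counts, from 0 (fully open) to 255 (shut); "linear": the shift along the world's x, y, z in cm, a list of three; "delta_rot": the turn, a rotation vector about the world's x, y, z in rad, a list of three. A call has 1 to 10 rows; each row is the pose to reach, as a shift and turn from the pose commanded when the call began; what a row does not reach only later rows make up. A row lasts 1/10 s, in which the tool goes at most 50 mm and 8.59 degrees, less where a joint would pass 70% of its speed; a pose out of reach is approached as far as the arm can. A call with a gripper value outside its range is refused whole. The fingers move at their own pace and stop on an object; "force" is the grip in N (left out, the last holds). Time passes only in rows, so rows that repeat a pose let the fingers close. It gives the time, the measured TCP pose, the force, the opening and the grip force at its end, in the units of the state.
- bot.get_obs(): the state, without advancing time (a new reading comes with each control period).
- bot.camera(name): name is "scene" or "top" or "wrist"; returns a dict with "color" (420x560x3 uint8, red, green, blue), "range_z" (420x560 float32, m along the optical axis (not along the pixel's ray), 0 where there is no reading), "fov_y" (degrees; the focal length in pixels is half the picture's height over the tangent of half this angle, whatever the lens; pixels are square), "cx", "cy" (the principal point, pixels), "world_to_cam" (4x4, takes a point from world to camera coordinates). Camera axes: x right, y up, looking along -z (the intrinsics and any distortion apply to the point x, -y, -z); pixel columns grow to the right and rows downward; lengths in m; the calibration is good to about 2 mm. The wrist camera is an equidistant fisheye: a pixel r from the principal point sees the ray r / f radians off the axis. A picture is of the moment at which its call begins.
- bot.job_done(): hands the job in; it is judged then, once.
Trained networks look in a picture, given as the dict that the camera call returned (one of the last four; its "shot" number tells which), for a name from the list of things; names that differ only in an ending like _2 or _b are one class to them, and where a whole thing is asked for, a point or a joint stands for the part that bears it (a point fixed in the world has none). Each returns a list of dicts, best first, with "conf" (0 to 1); they miss things now and then, are a little off and sometimes report something else, mostly with a low value. They report only what shows in the picture. A call takes as long as a camera call. They do not tell look-alikes from the thing itself.
- bot.search_frame(picture, target): "box" ([left, top, right, bottom] in pixels, round what is visible of it).
- bot.trace(picture, target): "pixels" (420x560 bool, what is visible of it) and "box" ([left, top, right, bottom] in pixels, round what is visible of it).
- bot.pinpoint(picture, target): "pixel" ([column, row] in pixels: a listed point, or the origin of a listed thing).
The state is a dict: "time": time; "q": joint angles; "qd": joint speeds; "joint_efforts": joint torques, N m; "ee_pos": TCP position; "tcp_rot": TCP orientation; "wrist_force": force on the tool from outside, world axes, zero at the start; "torque": the same for the moment, N m; "opening": finger opening in m; "grasp_force": force on a finger pad.
Only numpy, scipy, OpenCV 4.12 (cv2) and the standard library are available. Lean on these libraries where they do the work, as an engineer would, in place of code of your own. Each camera call takes 0.05 s, during which the arm holds its last target. There are 200 camera calls.

## Working session

There is one attempt and no reset: what is moved stays moved. The work goes in short steps, Python scripts to look and compute and a tool call to move; the robot and the scene stay as the last step left them, time stands still between calls to the robot, and variables do not carry over. Pictures are saved under pics/ and viewed, at most 10 in all, crops included, and the job is handed in when it is done.

Besides the shell and the picture viewer there is one more tool, called in YAML: its name, and indented under it one key for each argument. play_rows: Moves the arm, as the interface text tells. Its arguments: {"type":"object","properties":{"targets":{"type":"array","items":{"type":"object","properties":{"grip":{"type":"number"},"linear":{"type":"array","items":{"type":"number"}},"delta_rot":{"type":"array","items":{"type":"number"}}}}},"force":{"type":"number"}},"required":["targets"]}

```bash
mkdir -p pics; cat > h.py <<'E'
import numpy as np, cv2
from workcell import bot
def save(c,n,crop=None,s=1):
    im=c["color"][:,:,::-1]
    if crop: im=im[crop[1]:crop[3],crop[0]:crop[2]]
    cv2.imwrite("pics/"+n,cv2.resize(im,None,fx=s,fy=s,interpolation=cv2.INTER_CUBIC))
def cloud(c):
    # per-pixel world points (pinhole cameras)
    z=c["range_z"]; f=210/np.tan(np.radians(c["fov_y"]/2))
    u,v=np.meshgrid(np.arange(560),np.arange(420))
    P=np.stack([(u-c["cx"])/f*z,-(v-c["cy"])/f*z,-z,np.ones_like(z)],-1)
    return (P@np.linalg.inv(c["world_to_cam"]).T)[...,:3]
E
python3 - <<'E'
from h import *
cs={n:bot.camera(n) for n in("top","scene")}
cv2.imwrite("pics/a.png",np.vstack([cs[n]["color"][:,:,::-1] for n in cs])[::1,::1])
for n,c in cs.items():
    W=cloud(c); save(c,n+"0.png")
    print(n,np.round(np.linalg.inv(c["world_to_cam"])[:3,3],2))
    for t in["bin","blank","alu_bar","sanding_block","fixture","stop_face","tilt_knob_grip","rasp","hammer","glue"]:
        for d in bot.pinpoint(c,t)[:3]:
            p=np.round(d["pixel"]).astype(int); print(t,round(d["conf"],2),p,np.round(W[min(p[1],419),min(p[0],559)],3))
E
```

```text
top [0.21 0.07 1.81]
bin 0.95 [349 225] [0.206 0.074 1.811]
blank 0.74 [384 281] [ 0.318 -0.284  0.042]
blank 0.73 [379 227] [ 0.508 -0.276  0.066]
blank 0.71 [427 220] [ 0.532 -0.457  0.042]
alu_bar 0.56 [321 222] [ 0.535 -0.071  0.058]
alu_bar 0.34 [351 224] [ 0.524 -0.178  0.059]
sanding_block 0.72 [350 221] [ 0.536 -0.176  0.055]
fixture 0.66 [246 229] [0.519 0.198 0.061]
stop_face 0.62 [250 195] [0.642 0.181 0.067]
tilt_knob_grip 0.68 [244 252] [0.437 0.207 0.055]
rasp 0.7 [246 230] [0.515 0.198 0.062]
rasp 0.63 [336 155] [ 0.8   -0.145  0.012]
glue 0.77 [146 240] [0.486 0.543 0.098]
glue 0.34 [352 226] [ 0.518 -0.182  0.051]
glue 0.24 [351 220] [ 0.537 -0.178  0.064]
scene [ 1.07 -0.32  1.14]
bin 0.69 [198 278] [ 0.572 -0.197  0.066]
blank 0.98 [156 291] [ 0.545 -0.299  0.07 ]
blank 0.78 [ 99 337] [ 0.557 -0.465  0.039]
blank 0.62 [176 384] [ 0.759 -0.367  0.042]
alu_bar 0.63 [232 256] [ 0.563 -0.092  0.055]
alu_bar 0.57 [334 230] [0.657 0.171 0.063]
sanding_block 0.75 [197 274] [ 0.559 -0.193  0.062]
fixture 0.78 [312 205] [0.559 0.172 0.061]
fixture 0.62 [358 284] [0.803 0.14  0.021]
fixture 0.17 [197 270] [ 0.549 -0.187  0.062]
stop_face 0.81 [336 226] [0.659 0.173 0.085]
stop_face 0.21 [153 286] [ 0.527 -0.299  0.066]
tilt_knob_grip 0.63 [302 165] [0.428 0.237 0.053]
rasp 0.6 [265 346] [ 1.074 -0.324  1.145]
hammer 0.76 [354 282] [0.794 0.133 0.027]
glue 0.95 [398 140] [0.515 0.538 0.049]
glue 0.56 [300 167] [0.446 0.214 0.081]
```

View pics/top0.png

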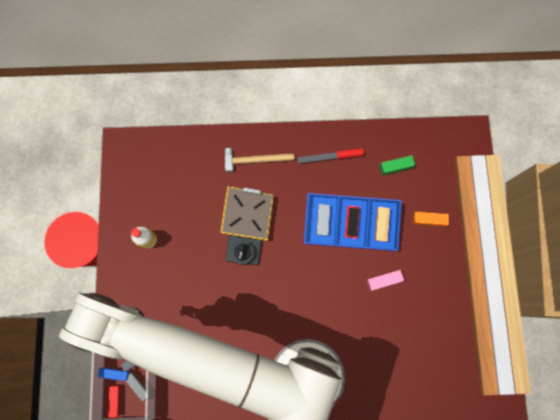

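View pics/scene0.png

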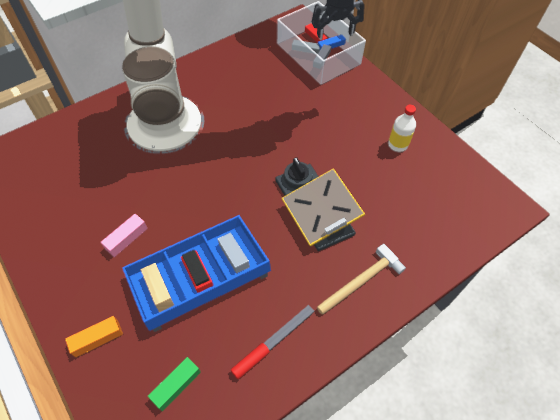

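Top picture: the pine blank is at (383,223) in the bin's right compartment. It could be confused with the pink (385,281), orange (431,218) and green (398,164) blocks. The alu bar is at (323,220), the sanding block at (352,222), the knob at (243,252) and the stop at (251,190). I choose the one in the bin and check it in a close crop while measuring.

```bash
cat >> h.py <<'E'
def plane(P):
    m=np.median(P,0); Q=P
    for _ in range(4):
        m=Q.mean(0); n=np.linalg.svd(Q-m,full_matrices=False)[2][2]; n*=np.sign(n[2]); r=np.abs((P-m)@n); Q=P[r<0.004]
    return m,n,len(Q)
E
python3 - <<'E'
from h import *
for n in("top","scene"):
    c=bot.camera(n); W=cloud(c); V=W.reshape(-1,3); C=c["color"].reshape(-1,3).astype(int)
    if n=="scene": save(c,"crop1.png",(110,200,290,340),4)
    # table top
    m=(np.abs(V[:,0]-.585)<.06)&(np.abs(V[:,1]-.19)<.06)&(V[:,2]>.03)&(V[:,2]<.1)
    print(n,"table",[np.round(x,3) for x in plane(V[m])])
    # pale blank
    hsv=cv2.cvtColor(c["color"],cv2.COLOR_RGB2HSV).reshape(-1,3)
    b=(np.abs(V[:,0]-.53)<.1)&(np.abs(V[:,1]+.29)<.06)&(V[:,2]>.03)&(hsv[:,0]<32)&(hsv[:,0]>10)&(hsv[:,2]>150)&(hsv[:,1]<150)
    if b.sum()>10:
        mm,nn,k=plane(V[b]); r=cv2.minAreaRect(V[b][np.abs((V[b]-mm)@nn)<.004][:,:2].astype(np.float32)); print("blank",b.sum(),np.round(mm,3),np.round(nn,3),r)
    w=(V[:,2]>.045)&(V[:,2]<.11)&(np.abs(V[:,0]-.44)<.06)&(np.abs(V[:,1]-.2)<.06)&(C.sum(1)<200)
    if w.sum()>5:
        for z in(.045,.055,.065,.075):
            q=V[w&(V[:,2]>z)]
            if len(q)>4: print("knob",z,len(q),cv2.minAreaRect(q[:,:2].astype(np.float32)),q[:,2].max())
    ye=(V[:,2]>.02)&(V[:,2]<.12)&(np.abs(V[:,0]-.58)<.14)&(np.abs(V[:,1]-.19)<.14)&(hsv[:,1]>150)&(hsv[:,0]>18)&(hsv[:,0]<35)
    print("yellow",cv2.minAreaRect(V[ye][:,:2].astype(np.float32)))
    bl=(hsv[:,0]>105)&(hsv[:,0]<125)&(hsv[:,1]>150)&(V[:,2]>.02)&(V[:,0]>.3)
    print("bin",cv2.minAreaRect(V[bl][:,:2].astype(np.float32)))
E
```

```text
top table [array([0.583, 0.19 , 0.064]), array([-0.044, -0.269,  0.962]), np.int64(739)]
blank 372 [ 0.519 -0.288  0.063] [-0.146  0.02   0.989] ((0.5199710726737976, -0.28833985328674316), (0.04071688652038574, 0.11414609849452972), 83.08758544921875)
knob 0.045 213 ((0.44006577134132385, 0.2089664489030838), (0.060320816934108734, 0.06749791651964188), 0.0766548365354538) 0.09422062647779272
knob 0.055 108 ((0.43834784626960754, 0.21685168147087097), (0.05239266902208328, 0.055221691727638245), 81.06301879882812) 0.09422062647779272
knob 0.065 49 ((0.43833282589912415, 0.2162015736103058), (0.016514528542757034, 0.05519228056073189), 82.50748443603516) 0.09422062647779272
knob 0.075 37 ((0.43981844186782837, 0.21645018458366394), (0.013225477188825607, 0.05248294025659561), 77.5667724609375) 0.09422062647779272
yellow ((0.5475575923919678, 0.23770391941070557), (0.22473211586475372, 0.11819473654031754), 31.841493606567383)
bin ((0.5337863564491272, -0.1831895112991333), (0.3339243531227112, 0.1808709055185318), 83.41384887695312)
scene table [array([0.585, 0.19 , 0.065]), array([-
[... 292 characters left out ...]
83752727509), 26.743432998657227) 0.08884668655995664
knob 0.055 187 ((0.442060261964798, 0.21287479996681213), (0.05511733889579773, 0.05397139489650726), 54.25779724121094) 0.08884668655995664
knob 0.065 99 ((0.44005492329597473, 0.2140486091375351), (0.015491907484829426, 0.057967524975538254), 76.13024139404297) 0.08884668655995664
knob 0.075 72 ((0.44005492329597473, 0.2140486091375351), (0.015491907484829426, 0.057967524975538254), 76.13024139404297) 0.08884668655995664
yellow ((0.5691629648208618, 0.19338557124137878), (0.1649152636528015, 0.189060777425766), 81.35645294189453)
bin ((0.7627092003822327, -0.2086278647184372), (0.3342598080635071, 0.6439540982246399), 83.70934295654297)
```

View pics/crop1.png

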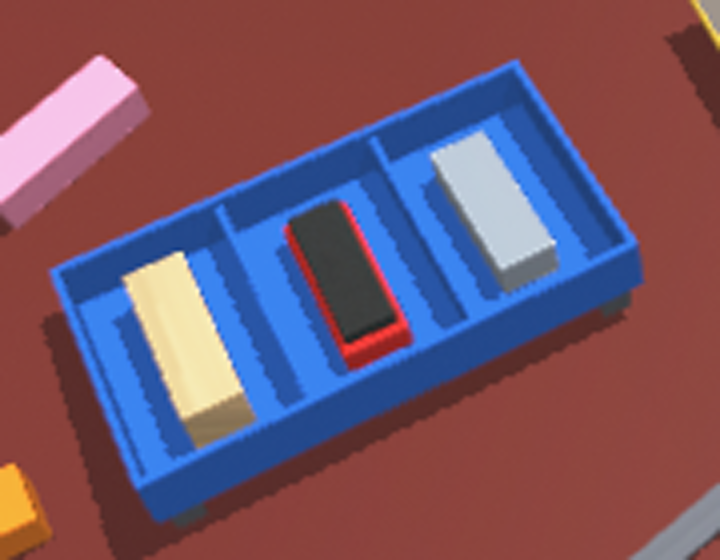

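Crop: pale pine blank in the bin's left-hand (−y) compartment, red/black sanding block in the middle, grey bar at right; choice confirmed. The table tilts about +0.27 rad, so the knob needs about 1.36 rad clockwise.

```bash
python3 - <<'E'
from h import *
o=bot.get_obs(); print({k:np.round(v,3) for k,v in o.items()})
from scipy.spatial.transform import Rotation as R
print(np.round(R.from_euler("xyz",o["tcp_rot"],degrees=True).as_matrix(),3))
c=bot.camera("wrist"); print(np.round(np.linalg.inv(c["world_to_cam"]),3),c["fov_y"])
E
```

```text
{'time': np.float64(1.2), 'q': array([67.266,  4.978, 10.078, 95.101, -0.   , 90.001]), 'qd': array([-0.015,  0.018, -0.015, -0.059,  0.034,  0.008]), 'joint_efforts': array([ 0.0000e+00, -5.2009e+01,  4.6487e+01,  2.0000e-03, -0.0000e+00,
        0.0000e+00]), 'ee_pos': array([0.213, 0.507, 0.231]), 'tcp_rot': array([-180.   ,    0.   ,  157.265]), 'wrist_force': array([-0.161,  0.174,  0.139]), 'torque': array([ 0.067, -0.012,  0.002]), 'grasp_force': np.float64(0.0), 'opening': np.float64(0.085)}
[[-0.922  0.386  0.   ]
 [ 0.386  0.922 -0.   ]
 [-0.    -0.    -1.   ]]
[[ 0.386 -0.877 -0.287  0.139]
 [ 0.923  0.367  0.118  0.539]
 [ 0.002 -0.31   0.951  0.374]
 [ 0.     0.     0.     1.   ]] 65.70646984690485
```

play_rows:
  targets:
    - {"grip": 110,"linear": [22.7,-29.3,-3],"delta_rot": [0,0,0.17]}
    - {"grip": 110,"linear": [22.7,-29.3,-3],"delta_rot": [0,0,0.17]}
    - {"grip": 110,"linear": [22.7,-29.3,-3],"delta_rot": [0,0,0.17]}
    - {"grip": 110,"linear": [22.7,-29.3,-3],"delta_rot": [0,0,0.17]}
    - {"grip": 110,"linear": [22.7,-29.3,-3],"delta_rot": [0,0,0.17]}
    - {"grip": 110,"linear": [22.7,-29.3,-3],"delta_rot": [0,0,0.17]}
    - {"grip": 110,"linear": [22.7,-29.3,-3],"delta_rot": [0,0,0.17]}
    - {"grip": 110,"linear": [22.7,-29.3,-3],"delta_rot": [0,0,0.17]}
    - {"grip": 110,"linear": [22.7,-29.3,-3],"delta_rot": [0,0,0.17]}
    - {"grip": 110,"linear": [22.7,-29.3,-3],"delta_rot": [0,0,0.17]}

```text
time: 2.25
ee_pos: [0.4396, 0.214, 0.2013]
tcp_rot: [180.0, -0.0, 166.9]
wrist_force: [-0.9, -1.3, 1.4]
opening: 0.0486
grasp_force: 0.0
```

```bash
cat >> h.py <<'E'
def wcloud(c):
    z=c["range_z"]; f=210/np.tan(np.radians(c["fov_y"]/2))
    u,v=np.meshgrid(np.arange(560),np.arange(420)); dx,dy=u-c["cx"],v-c["cy"]
    r=np.hypot(dx,dy)+1e-9; t=np.tan(np.minimum(r/f,1.5))/r
    P=np.stack([dx*t*z,-dy*t*z,-z,np.ones_like(z)],-1)
    return (P@np.linalg.inv(c["world_to_cam"]).T)[...,:3]
E
python3 - <<'E'
from h import *
o=bot.get_obs(); print(o["ee_pos"],o["tcp_rot"],o["q"],o["opening"])
c=bot.camera("wrist"); W=wcloud(c); V=W.reshape(-1,3); save(c,"w1.png")
for d in bot.pinpoint(c,"tilt_knob_grip")[:2]: p=np.round(d["pixel"]).astype(int); print(d,W[p[1],p[0]])
w=(np.abs(V[:,0]-.44)<.05)&(np.abs(V[:,1]-.214)<.05)
for z in(.07,.078):
    q=V[w&(V[:,2]>z)&(V[:,2]<.11)]; print(len(q),cv2.minAreaRect(q[:,:2].astype(np.float32)),np.percentile(q[:,2],[50,90,99]))
m=(np.abs(V[:,0]-.585)<.06)&(np.abs(V[:,1]-.19)<.06)&(V[:,2]>.03)&(V[:,2]<.1)
if m.sum()>50: print(plane(V[m]))
E
```

```text
[0.43964621 0.21396941 0.20129499] [ 1.79993585e+02 -1.52408585e-02  1.66914630e+02] [ 2.59430143e+01 -3.88916036e+00 -2.19054974e+00  9.17064108e+01
  1.45805102e-02  3.90283845e+01] 0.04858182705355531
{'pixel': [284.6, 193.9], 'conf': 0.59} [0.4391502  0.21746017 0.08322792]
1057 ((0.4392368197441101, 0.21618109941482544), (0.013753377832472324, 0.057246655225753784), 78.25374603271484) [0.08326977 0.08433721 0.08506912]
1034 ((0.43922123312950134, 0.2161117047071457), (0.013735341839492321, 0.05724777281284332), 78.448974609375) [0.08328672 0.08434399 0.08507697]
(array([0.57734011, 0.18833255, 0.06323168]), array([-0.04157205, -0.26499367,  0.96335358]), 7874)
```

View pics/w1.png

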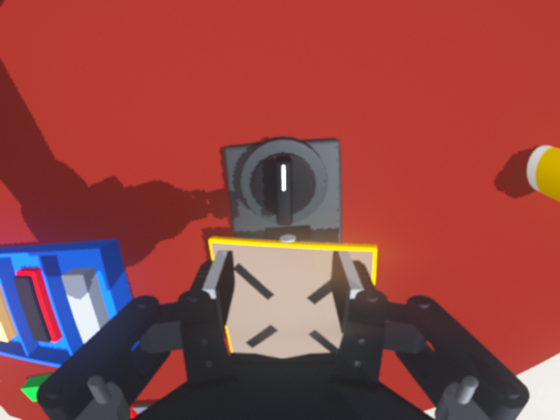

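play_rows:
  targets:
    - {"grip": 110,"linear": [0,0.2,-5],"delta_rot": [0,0,0.026]}
    - {"grip": 110,"linear": [0,0.2,-9],"delta_rot": [0,0,0.026]}
    - {"grip": 110,"linear": [0,0.2,-12],"delta_rot": [0,0,0.026]}
    - {"grip": 110,"linear": [0,0.2,-14],"delta_rot": [0,0,0.026]}
    - {"grip": 110,"linear": [0,0.2,-14],"delta_rot": [0,0,0.026]}
    - {"grip": 255,"linear": [0,0.2,-14],"delta_rot": [0,0,0.026]}
    - {"grip": 255,"linear": [0,0.2,-14],"delta_rot": [0,0,0.026]}
    - {"grip": 255,"linear": [0,0.2,-14],"delta_rot": [0,0,0.026]}
    - {"grip": 255,"linear": [0,0.2,-14],"delta_rot": [0,0,0.026]}
    - {"grip": 255,"linear": [0,0.2,-14],"delta_rot": [0,0,0.026]}
  force: 80

```text
time: 3.35
ee_pos: [0.4398, 0.2153, 0.0634]
tcp_rot: [-179.9, 0.1, 168.4]
wrist_force: [-5.0, -9.9, 9.5]
opening: 0.012
grasp_force: 79.1
```

play_rows:
  targets:
    - {"grip": 255,"linear": [0,0,0.2],"delta_rot": [0,0,-0.1]}
    - {"grip": 255,"linear": [0,0,0.2],"delta_rot": [0,0,-0.22]}
    - {"grip": 255,"linear": [0,0,0.2],"delta_rot": [0,0,-0.34]}
    - {"grip": 255,"linear": [0,0,0.2],"delta_rot": [0,0,-0.46]}
    - {"grip": 255,"linear": [0,0,0.2],"delta_rot": [0,0,-0.58]}
    - {"grip": 255,"linear": [0,0,0.2],"delta_rot": [0,0,-0.7]}
    - {"grip": 255,"linear": [0,0,0.2],"delta_rot": [0,0,-0.82]}
    - {"grip": 255,"linear": [0,0,0.2],"delta_rot": [0,0,-0.94]}
    - {"grip": 255,"linear": [0,0,0.2],"delta_rot": [0,0,-1.06]}
    - {"grip": 255,"linear": [0,0,0.2],"delta_rot": [0,0,-1.15]}

```text
time: 4.35
ee_pos: [0.4397, 0.2149, 0.0635]
tcp_rot: [-180.0, 0.2, 102.3]
wrist_force: [0.6, -8.0, -6.0]
opening: 0.0124
grasp_force: 80.1
```

play_rows:
  targets:
    - {"grip": 255,"linear": [0,0,0],"delta_rot": [0,0,-0.1]}
    - {"grip": 255,"linear": [0,0,0],"delta_rot": [0,0,-0.2]}
    - {"grip": 255,"linear": [0,0,0],"delta_rot": [0,0,-0.2]}
    - {"grip": 255,"linear": [0,0,0],"delta_rot": [0,0,-0.2]}

```text
time: 4.75
ee_pos: [0.4396, 0.2149, 0.0635]
tcp_rot: [180.0, 0.2, 91.1]
wrist_force: [1.4, -8.7, -5.8]
opening: 0.0124
grasp_force: 80.2
```

```bash
python3 - <<'E'
from h import *
for n in("top","scene"):
    c=bot.camera(n); V=cloud(c).reshape(-1,3)
    m=(np.abs(V[:,0]-.585)<.055)&(np.abs(V[:,1]-.19)<.06)&(V[:,2]>.03)&(V[:,2]<.085)
    print(n,[np.round(x,4) for x in plane(V[m])]) if m.sum()>50 else print(n,m.sum())
c=bot.camera("wrist"); V=wcloud(c).reshape(-1,3)
m=(np.abs(V[:,0]-.6)<.055)&(np.abs(V[:,1]-.19)<.06)&(V[:,2]>.03)&(V[:,2]<.085); print(m.sum(), plane(V[m]) if m.sum()>50 else 0)
E
```

```text
top [array([0.5952, 0.1773, 0.0657]), array([ 0.021 , -0.0157,  0.9997]), np.int64(472)]
scene [array([0.5855, 0.1894, 0.0657]), array([0.0018, 0.0016, 1.    ]), np.int64(1361)]
13379 (array([0.58684869, 0.19645247, 0.06460539]), array([-6.13935427e-05, -2.19568291e-03,  9.99997588e-01]), 13250)
```

Level (normal within 0.003 rad). Now release the knob, lift, and head for the bin.

play_rows:
  targets:
    - {"grip": 170,"linear": [0,0,0],"delta_rot": [0,0,0]}
    - {"grip": 170,"linear": [0,0,0],"delta_rot": [0,0,0]}
    - {"grip": 170,"linear": [0,0,0],"delta_rot": [0,0,0]}
    - {"grip": 170,"linear": [0,0,3],"delta_rot": [0,0,0]}
    - {"grip": 170,"linear": [0,0,7],"delta_rot": [0,0,0]}
    - {"grip": 170,"linear": [0,0,12],"delta_rot": [0,0,0]}
    - {"grip": 75,"linear": [0,-3,15],"delta_rot": [0,0,0.1]}

```text
time: 5.6
ee_pos: [0.4401, 0.1881, 0.2171]
tcp_rot: [179.8, -0.1, 97.1]
wrist_force: [1.0, -0.3, 0.9]
opening: 0.0416
grasp_force: 0.0
```

play_rows:
  targets:
    - {"grip": 75,"linear": [8,-47,0],"delta_rot": [0,0,0.14]}
    - {"grip": 75,"linear": [8,-47,0],"delta_rot": [0,0,0.28]}
    - {"grip": 75,"linear": [8,-47,0],"delta_rot": [0,0,0.42]}
    - {"grip": 75,"linear": [8,-47,0],"delta_rot": [0,0,0.56]}
    - {"grip": 75,"linear": [8,-47,0],"delta_rot": [0,0,0.7]}
    - {"grip": 75,"linear": [8,-47,0],"delta_rot": [0,0,0.84]}
    - {"grip": 75,"linear": [8,-47,0],"delta_rot": [0,0,0.98]}
    - {"grip": 75,"linear": [8,-47,0],"delta_rot": [0,0,1.12]}
    - {"grip": 75,"linear": [8,-47,0],"delta_rot": [0,0,1.26]}
    - {"grip": 75,"linear": [8,-47,0],"delta_rot": [0,0,1.33]}

```text
time: 6.6
ee_pos: [0.5156, -0.2586, 0.2141]
tcp_rot: [-180.0, 0.1, 173.4]
wrist_force: [1.1, 1.1, -0.3]
opening: 0.0602
grasp_force: 0.0
```

play_rows:
  targets:
    - {"grip": 75,"linear": [0,0,0],"delta_rot": [0,0,0]}
    - {"grip": 75,"linear": [0,0,0],"delta_rot": [0,0,0]}
    - {"grip": 75,"linear": [0,0,0],"delta_rot": [0,0,0]}

```text
time: 6.9
ee_pos: [0.5153, -0.2561, 0.2137]
tcp_rot: [180.0, 0.0, 173.0]
wrist_force: [-0.1, -1.4, -0.9]
opening: 0.06
grasp_force: 0.0
```

```bash
cat > b.py <<'E'
from h import *
from scipy.spatial.transform import Rotation as R
o=bot.get_obs(); print(o["ee_pos"],o["tcp_rot"],o["q"],o["opening"])
Rc=R.from_euler("xyz",o["tcp_rot"],degrees=True)
def look(n):
    c=bot.camera(n); W=wcloud(c) if n=="wrist" else cloud(c); V=W.reshape(-1,3)
    if n=="wrist": save(c,"w2.png")
    hsv=cv2.cvtColor(c["color"],cv2.COLOR_RGB2HSV).reshape(-1,3)
    b=(np.abs(V[:,0]-.53)<.1)&(np.abs(V[:,1]+.29)<.05)&(V[:,2]>.03)&(V[:,2]<.1)&(hsv[:,0]<32)&(hsv[:,0]>10)&(hsv[:,2]>130)&(hsv[:,1]<150)
    m,n_,k=plane(V[b]); q=V[b][np.abs((V[b]-m)@n_)<.003]
    r=cv2.minAreaRect(q[:,:2].astype(np.float32)); print(n,b.sum(),k,np.round(m,4),np.round(n_,4),np.round(r[0],4),np.round(r[1],4),r[2])
    xyz=np.array([*r[0],0]); xyz[2]=m[2]-(n_[:2]@(xyz[:2]-m[:2]))/n_[2]
    a=np.radians(r[2]+(90 if r[1][1]>r[1][0] else 0)); x=np.array([np.cos(a),np.sin(a),0]); x*=-np.sign(x[0])
    x-=n_*(x@n_); x/=np.linalg.norm(x); z=-n_; Rt=R.from_matrix(np.stack([x,np.cross(z,x),z],1))
    tcp=xyz+z*.029
    print("top centre",np.round(xyz,4),"len dir",np.round(x,3),"tcp",np.round(tcp,4),"shift cm",np.round((tcp-o["ee_pos"])*100,2),"rot",np.round((Rt*Rc.inv()).as_rotvec(),3),"z",np.round(z,3))
look("wrist"); look("scene")
E
python3 b.py; python3 - <<'E'
from h import *
c=bot.camera("scene"); V=cloud(c).reshape(-1,3)
m=(np.abs(V[:,0]-.585)<.055)&(np.abs(V[:,1]-.19)<.06)&(V[:,2]>.03)&(V[:,2]<.085)
print([np.round(x,4) for x in plane(V[m])])
s=(np.abs(V[:,0]-.65)<.05)&(np.abs(V[:,1]-.18)<.08)&(V[:,2]>.078)&(V[:,2]<.1)
print("stop",cv2.minAreaRect(V[s][:,:2].astype(np.float32)),s.sum())
t=(np.abs(V[:,0]-.585)<.13)&(np.abs(V[:,1]-.19)<.13)&(V[:,2]>.06)&(V[:,2]<.071)
print("plate",cv2.minAreaRect(V[t][:,:2].astype(np.float32)),t.sum())
E
```

```text
[ 0.51533874 -0.2561359   0.21367426] [1.79992315e+02 2.11215029e-02 1.73033636e+02] [-2.64355697e+01  8.16280798e+00  1.15990061e+01  9.34188457e+01
  1.42852001e-02 -1.94692048e+01] 0.059968462958101924
wrist 4904 4904 [ 0.5183 -0.2888  0.0628] [-0.1678  0.0171  0.9857] [ 0.5204 -0.2897] [0.0391 0.1162] 82.77921295166016
top centre [ 0.5204 -0.2897  0.0631] len dir [-0.978  0.125 -0.169] tcp [ 0.5253 -0.2902  0.0345] shift cm [  0.99  -3.41 -17.91] rot [-0.017 -0.168 -0.005] z [ 0.168 -0.017 -0.986]
scene 701 609 [ 0.5238 -0.291   0.0643] [-0.1664  0.0121  0.986 ] [ 0.5208 -0.2907] [0.0389 0.1211] 82.93687438964844
top centre [ 0.5208 -0.2907  0.0637] len dir [-0.978  0.123 -0.167] tcp [ 0.5256 -0.2911  0.0352] shift cm [  1.03  -3.49 -17.85] rot [-0.012 -0.167 -0.002] z [ 0.166 -0.012 -0.986]
[array([0.586 , 0.1893, 0.0656]), array([-1.5e-03,  5.0e-04,  1.0e+00]), np.int64(1361)]
stop ((0.6548206210136414, 0.18021517992019653), (0.060814470052719116, 0.014111105352640152), 82.30973052978516) 119
plate ((0.5771787762641907, 0.1927374005317688), (0.17203287780284882, 0.173787921667099), 80.87777709960938) 3059
```

View pics/w2.png

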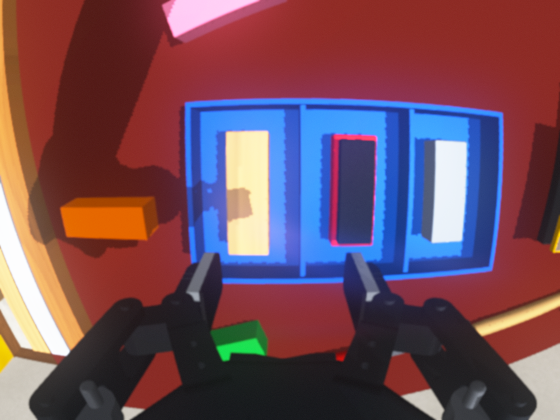

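The picture shows the pine blank at (247,193), with the sanding block (353,190) and alu bar (445,190) well clear.

play_rows:
  targets:
    - {"grip": 75,"linear": [-0.7,-3.3,-4],"delta_rot": [-0.015,-0.1,-0.005]}
    - {"grip": 75,"linear": [-0.7,-3.3,-8],"delta_rot": [-0.015,-0.168,-0.005]}
    - {"grip": 75,"linear": [-0.7,-3.3,-8],"delta_rot": [-0.015,-0.168,-0.005]}
    - {"grip": 75,"linear": [0,-3.4,-12],"delta_rot": [-0.015,-0.168,-0.005]}
    - {"grip": 75,"linear": [0.6,-3.4,-15.5],"delta_rot": [-0.015,-0.168,-0.005]}
    - {"grip": 75,"linear": [1,-3.45,-17.8],"delta_rot": [-0.015,-0.168,-0.005]}
    - {"grip": 75,"linear": [1,-3.45,-17.8],"delta_rot": [-0.015,-0.168,-0.005]}
    - {"grip": 75,"linear": [1,-3.45,-17.8],"delta_rot": [-0.015,-0.168,-0.005]}

```text
time: 7.85
ee_pos: [0.5271, -0.2915, 0.0385]
tcp_rot: [179.7, 9.8, 172.8]
wrist_force: [-0.6, -0.5, 0.3]
opening: 0.0601
grasp_force: 0.0
```

play_rows:
  targets:
    - {"grip": 255,"linear": [0,0,0],"delta_rot": [0,0,0]}
    - {"grip": 255,"linear": [0,0,0],"delta_rot": [0,0,0]}
    - {"grip": 255,"linear": [0,0,0],"delta_rot": [0,0,0]}
    - {"grip": 255,"linear": [0,0,0],"delta_rot": [0,0,0]}
    - {"grip": 255,"linear": [0,0,0],"delta_rot": [0,0,0]}
  force: 40

```text
time: 8.35
ee_pos: [0.5268, -0.292, 0.0385]
tcp_rot: [179.7, 9.9, 172.8]
wrist_force: [0.3, 1.5, 6.9]
opening: 0.0395
grasp_force: 41.4
```

play_rows:
  targets:
    - {"grip": 255,"linear": [-0.5,0,3],"delta_rot": [0,0,0]}
    - {"grip": 255,"linear": [-1.2,0,7],"delta_rot": [0,0,0]}
    - {"grip": 255,"linear": [-1.7,0,12],"delta_rot": [0,0,0]}
    - {"grip": 255,"linear": [-1.7,0,16],"delta_rot": [0,0.05,0]}
    - {"grip": 255,"linear": [-1.7,4,16],"delta_rot": [0.015,0.168,-0.033]}
    - {"grip": 255,"linear": [-1,8,16],"delta_rot": [0.015,0.168,-0.033]}

```text
time: 8.95
ee_pos: [0.5162, -0.2115, 0.1966]
tcp_rot: [-179.7, -0.1, 170.7]
wrist_force: [0.6, -0.2, -2.0]
opening: 0.0395
grasp_force: 40.7
```

play_rows:
  targets:
    - {"grip": 255,"linear": [5.8,40.6,0],"delta_rot": [0,0,0]}
    - {"grip": 255,"linear": [5.8,40.6,0],"delta_rot": [0,0,0]}
    - {"grip": 255,"linear": [5.8,40.6,0],"delta_rot": [0,0,0]}
    - {"grip": 255,"linear": [5.8,40.6,0],"delta_rot": [0,0,0]}
    - {"grip": 255,"linear": [5.8,40.6,0],"delta_rot": [0,0,0]}
    - {"grip": 255,"linear": [5.8,40.6,0],"delta_rot": [0,0,0]}
    - {"grip": 255,"linear": [5.8,40.6,0],"delta_rot": [0,0,0]}
    - {"grip": 255,"linear": [5.8,40.6,0],"delta_rot": [0,0,0]}
    - {"grip": 255,"linear": [5.8,40.6,0],"delta_rot": [0,0,0]}
    - {"grip": 255,"linear": [5.8,40.6,0],"delta_rot": [0,0,0]}

```text
time: 9.95
ee_pos: [0.5732, 0.1963, 0.1959]
tcp_rot: [-179.8, 0.0, 171.1]
wrist_force: [-0.1, -1.0, -0.8]
opening: 0.0396
grasp_force: 40.9
```

play_rows:
  targets:
    - {"grip": 255,"linear": [0,0,-4],"delta_rot": [0,0,0]}
    - {"grip": 255,"linear": [0,0,-4],"delta_rot": [0,0,0]}
    - {"grip": 255,"linear": [0,0,-4],"delta_rot": [0,0,0]}

```text
time: 10.25
ee_pos: [0.5729, 0.1932, 0.1559]
tcp_rot: [-179.8, -0.0, 170.8]
wrist_force: [0.6, -0.1, -0.0]
opening: 0.0393
grasp_force: 40.8
```

```bash
cat > m.py <<'E'
from h import *
import sys
o=bot.get_obs(); print(o["ee_pos"],o["tcp_rot"],o["opening"],o["grasp_force"])
zlo,zhi=map(float,sys.argv[2:4])
for n in("scene","wrist"):
    c=bot.camera(n); V=(wcloud(c) if n=="wrist" else cloud(c)).reshape(-1,3)
    if n=="scene": save(c,sys.argv[1]+".png",(230,100,430,260),4)
    hsv=cv2.cvtColor(c["color"],cv2.COLOR_RGB2HSV).reshape(-1,3)
    b=(np.abs(V[:,0]-.58)<.12)&(np.abs(V[:,1]-.19)<.07)&(V[:,2]>zlo)&(V[:,2]<zhi)&(hsv[:,0]<32)&(hsv[:,0]>10)&(hsv[:,2]>120)&(hsv[:,1]>35)&(hsv[:,1]<140)
    if b.sum()>30:
        q=V[b]; top=q[q[:,2]>np.percentile(q[:,2],90)-.006]
        for s in(q,top): r=cv2.minAreaRect(s[:,:2].astype(np.float32)); print(n,len(s),np.round(r[0],4),np.round(r[1],4),round(r[2],1),np.round(np.percentile(s[:,2],[1,50,99]),4))
        print(np.round(plane(top)[1],3))
    s=(np.abs(V[:,0]-.65)<.03)&(np.abs(V[:,1]-.18)<.05)&(V[:,2]>.080)&(V[:,2]<.094)&(hsv[:,1]<35)
    if s.sum()>20: print("stop",cv2.minAreaRect(V[s][:,:2].astype(np.float32)),s.sum())
E
python3 m.py s3 .09 .21
```

```text
[0.57285808 0.1931513  0.15593953] [-1.79775636e+02 -4.47950463e-02  1.70824091e+02] 0.03926971687258161 40.80987632274628
scene 455 [0.5716 0.1995] [0.0536 0.1217] 80.4 [0.1435 0.1811 0.1859]
scene 348 [0.5703 0.1937] [0.042  0.1209] 80.9 [0.1782 0.1818 0.1861]
[0.009 0.021 1.   ]
stop ((0.6548767685890198, 0.18107548356056213), (0.06001719459891319, 0.015214488841593266), 80.98255157470703) 116
wrist 21304 [0.5633 0.2011] [0.0568 0.1028] 80.8 [0.1533 0.1824 0.1839]
wrist 20196 [0.5635 0.2028] [0.0533 0.1029] 81.5 [0.1806 0.1825 0.184 ]
[0.001 0.003 1.   ]
```

View pics/s3.png

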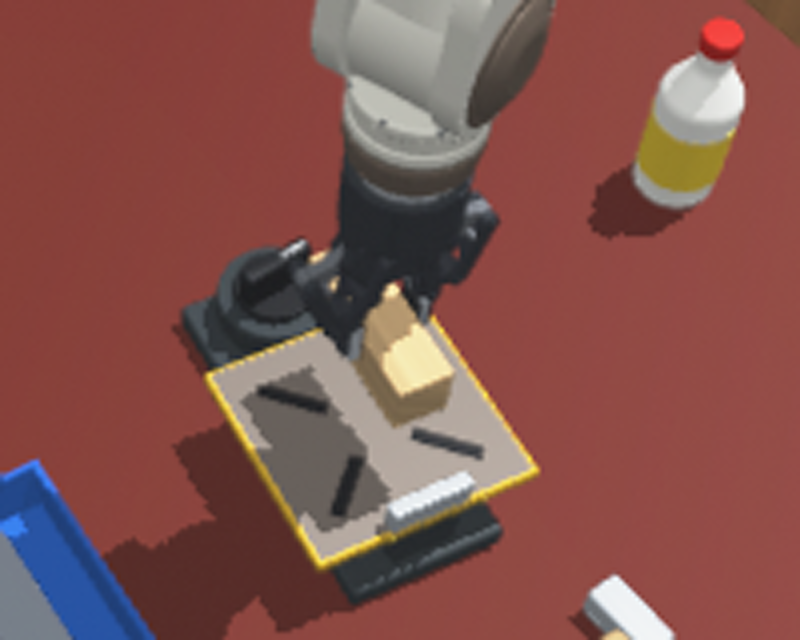

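Held level and square, blank centre at about (0.570,0.194); the picture shows it over the plate at (405,355), with the stop ahead at (430,500). Gap to the stop is about 20 mm.

play_rows:
  targets:
    - {"grip": 255,"linear": [0.6,-0.1,-3],"delta_rot": [0,0,0]}
    - {"grip": 255,"linear": [1.2,-0.2,-5.5],"delta_rot": [0,0,0]}
    - {"grip": 255,"linear": [1.2,-0.2,-7.2],"delta_rot": [0,0,0]}
    - {"grip": 255,"linear": [1.2,-0.2,-7.4],"delta_rot": [0,0,0]}
    - {"grip": 255,"linear": [1.2,-0.2,-7.4],"delta_rot": [0,0,0]}

```text
time: 10.85
ee_pos: [0.5858, 0.1925, 0.0828]
tcp_rot: [-179.9, 0.1, 170.9]
wrist_force: [0.5, 0.1, -0.8]
opening: 0.039
grasp_force: 40.9
```

play_rows:
  targets:
    - {"grip": 255,"linear": [0.2,0,0],"delta_rot": [0,0,0]}
    - {"grip": 255,"linear": [0.4,-0.05,0],"delta_rot": [0,0,0]}
    - {"grip": 255,"linear": [0.6,-0.1,0],"delta_rot": [0,0,0]}
    - {"grip": 255,"linear": [0.6,-0.1,0],"delta_rot": [0,0,0]}

```text
time: 11.25
ee_pos: [0.5917, 0.1916, 0.0818]
tcp_rot: [-179.8, 0.0, 170.9]
wrist_force: [-0.1, -0.9, -1.9]
opening: 0.0394
grasp_force: 40.9
```

play_rows:
  targets:
    - {"grip": 255,"linear": [0.1,0,0],"delta_rot": [0,0,0]}
    - {"grip": 255,"linear": [0.2,-0.03,0],"delta_rot": [0,0,0]}
    - {"grip": 255,"linear": [0.2,-0.03,0],"delta_rot": [0,0,0]}

```text
time: 11.55
ee_pos: [0.5928, 0.1915, 0.0813]
tcp_rot: [-179.8, -0.1, 170.9]
wrist_force: [-3.0, 0.6, 0.9]
opening: 0.0394
grasp_force: 41.1
```

```bash
python3 m.py s4 .08 .125
```

```text
[0.59280299 0.19148976 0.08125326] [-1.79819481e+02 -5.53359470e-02  1.70927236e+02] 0.03936778994035019 41.08128011226654
scene 365 [0.5897 0.1914] [0.0419 0.1214] 81.3 [0.0899 0.107  0.1121]
scene 315 [0.5896 0.1914] [0.0419 0.1213] 81.3 [0.1042 0.1073 0.1123]
[0.015 0.009 1.   ]
stop ((0.6550682187080383, 0.17975781857967377), (0.06403886526823044, 0.01578010432422161), 83.3949203491211) 119
wrist 20126 [0.5906 0.1949] [0.0484 0.1207] 79.5 [0.1014 0.1066 0.1079]
wrist 19926 [0.5822 0.1966] [0.0448 0.1028] 81.7 [0.105  0.1066 0.108 ]
[0.003 0.004 1.   ]
stop ((0.6495301127433777, 0.18346628546714783), (0.057562123984098434, 0.002466155681759119), 81.2313232421875) 92
```

Contact with the stop (−3 N), underside about 1 mm over the plate. Lower it, release, lift.

play_rows:
  targets:
    - {"grip": 255,"linear": [0,0,-0.1],"delta_rot": [0,0,0]}
    - {"grip": 255,"linear": [0,0,-0.15],"delta_rot": [0,0,0]}
    - {"grip": 255,"linear": [0,0,-0.15],"delta_rot": [0,0,0]}
    - {"grip": 80,"linear": [0,0,-0.15],"delta_rot": [0,0,0]}
    - {"grip": 80,"linear": [0,0,-0.15],"delta_rot": [0,0,0]}
    - {"grip": 80,"linear": [0,0,-0.15],"delta_rot": [0,0,0]}
    - {"grip": 80,"linear": [0,0,-0.15],"delta_rot": [0,0,0]}
  force: 20

```text
time: 12.35
ee_pos: [0.5935, 0.1913, 0.0799]
tcp_rot: [-179.8, 0.0, 170.9]
wrist_force: [0.2, -0.1, 0.5]
opening: 0.0585
grasp_force: 0.0
```

play_rows:
  targets:
    - {"grip": 80,"linear": [0,0,2],"delta_rot": [0,0,0]}
    - {"grip": 80,"linear": [0,0,5],"delta_rot": [0,0,0]}
    - {"grip": 80,"linear": [0,0,9],"delta_rot": [0,0,0]}
    - {"grip": 80,"linear": [-4,0,13],"delta_rot": [0,0,0]}
    - {"grip": 80,"linear": [-9,0,15],"delta_rot": [0,0,0]}
    - {"grip": 80,"linear": [-14,0,15],"delta_rot": [0,0,0]}
    - {"grip": 80,"linear": [-14,0,15],"delta_rot": [0,0,0]}
    - {"grip": 80,"linear": [-14,0,15],"delta_rot": [0,0,0]}

```text
time: 13.15
ee_pos: [0.4525, 0.1915, 0.231]
tcp_rot: [-179.9, 0.1, 171.0]
wrist_force: [0.5, 0.8, 0.2]
opening: 0.0586
grasp_force: 0.0
```

```bash
python3 m.py s5 .08 .125; python3 - <<'E'
from h import *
for n in("wrist","scene"):
    c=bot.camera(n); V=(wcloud(c) if n=="wrist" else cloud(c)).reshape(-1,3)
    f=np.array([.9875,-.1575]); d=V[:,:2]-[.5773,.1935]; u=d@f; w=d@[.1575,.9875]
    m=(np.abs(u)<.075)&(np.abs(w)<.078)&(np.abs(w)>.03)&(V[:,2]>.03)&(V[:,2]<.085)
    P=plane(V[m]); print(n,np.round(P[0],4),np.round(P[1],4),P[2])
E
```

```text
[0.45251703 0.19152903 0.23095087] [-1.79888510e+02  1.31673612e-01  1.70967925e+02] 0.05862621795194787 0.0
scene 669 [0.5894 0.1917] [0.0428 0.1233] 80.7 [0.0859 0.105  0.1096]
scene 571 [0.5899 0.1917] [0.0428 0.1216] 80.6 [0.1017 0.1053 0.1097]
[0.002 0.013 1.   ]
stop ((0.6553258895874023, 0.18078988790512085), (0.0615023598074913, 0.015118245035409927), 78.44219207763672) 117
wrist 3826 [0.5902 0.1924] [0.0527 0.1218] 81.8 [0.0815 0.1044 0.1059]
wrist 3430 [0.589  0.1939] [0.0401 0.1192] 81.2 [0.1011 0.1045 0.1059]
[-0.003 -0.004  1.   ]
stop ((0.654558002948761, 0.1817711889743805), (0.059785690158605576, 0.012576507404446602), 81.31403350830078) 113
wrist [0.5644 0.1793 0.0647] [ 7.0e-04 -2.2e-03  1.0e+00] 7501
scene [0.5788 0.1891 0.0657] [ 0.001 -0.001  1.   ] 1395
```

View pics/s5.png

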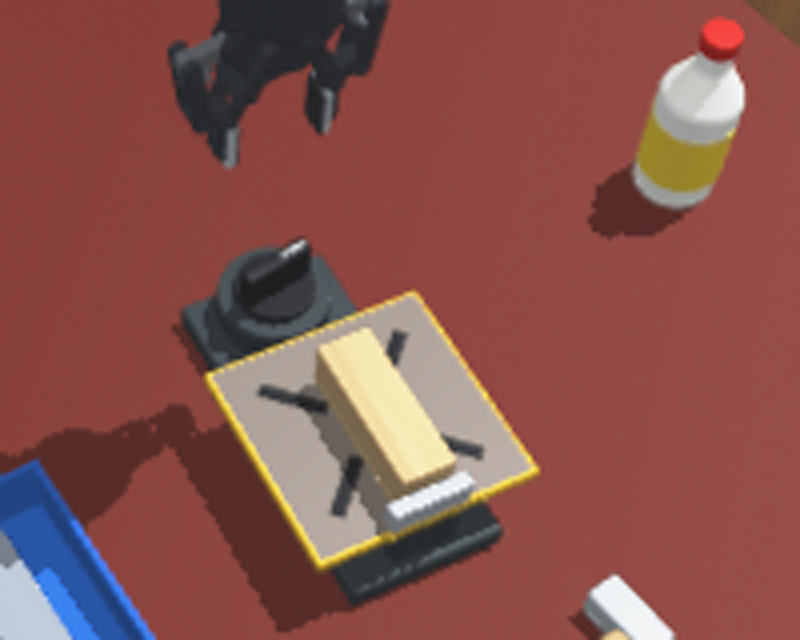

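The blank at (385,405) lies square and centred on the level plate, with its end against the stop at (430,497). The gripper is clear. Handing in.

```bash
python3 -c "
from workcell import bot
print(bot.job_done())"
```

```text
the job is handed in; nothing more can be done
None
```

The table was levelled with the knob. The pine blank lies on it square and centred with its end against the stop, released. The job is handed in, but no verdict came back.

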